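Stamp out of the cash box, lid shut

ROBOT

A 6-joint arm with a two-finger parallel gripper is mounted at the origin on a cart in front of the work surface, level with it; the furniture and walls round the work are solid. World frame = base frame: x ahead of the robot, y to its left, z up, the work surface at z = 0. Lengths are in mm, angles in degrees, forces in N, time in s.
With the tool pointing down it reaches from about 400 to 825 mm from the base axis. Payload 7 kg.
Tool frame: the origin (TCP) lies on the mounting face of the last link; the fingertips stand 178 mm ahead of it and the grasp point (between the pads) lies 159 mm ahead of it; z points along the fingers, y is the line along which they close (so a half turn about z gives the same grasp; the last joint's range is limited). The gripper opens to 88 mm and grips with 3 to 60 N. Pads are 19 mm wide; open, the fingers measure 130 mm over their backs; the gripper's body (78 mm by 193 mm) begins 47 mm behind the grasp point.
Start: joints at [83.715, 20.546, 0.682, 0, -70.136, -16.507], TCP at [261.495, 622.267, 404.661] pointing down, gripper open.
Joint ranges: [-176.03, 176.03], [-82.01, 121.73], [-58.28, 71.71], [-173.87, 95.51], [-174.79, -0.11], [-173.66, 173.66]. Speed limits (degrees/s): [136.94, 136.94, 172.46, 180, 180, 180].

INTERFACE

Orientations are given as [roll, pitch, yaw] about the fixed x, y, z axes, in that order (R = Rz(yaw) Ry(pitch) Rx(roll)).
In Python, from plant import r gives the robot as it stands.
- The arm moves only by the tool servo_tool, never from a script. Its argument "steps" is a list of rows, each a list of 4 numbers: the shift along the tool's x, y, z in mm, then the turn about the tool's z in units of 8 degrees (1.0 is 8 degrees). In form: [[dx, dy, dz, twist], ...]. A call has 1 to 12 rows; each row is the pose to reach, as a shift and turn from the pose commanded when the call began, along the tool's axes at that moment; what a row does not reach only later rows make up. A row lasts 1/8 s, in which the tool goes at most 62.5 mm and 10.7 degrees, less where a joint would pass 70% of its speed; a pose out of reach is approached as far as the arm can. A call with a gripper value outside its range is refused whole. "claw" is the opening, from -1 (shut) to 1 (fully open), set as the call begins (left out, the last holds). The fingers move at their own pace and stop on an object; "newtons" is the grip in N (left out, the last holds). Time passes only in rows, so rows that repeat a pose let the fingers close. It gives the time, the measured TCP pose, the force, the opening and the grip force at its end, in the units of the state.
- r.get_state(): the state, without advancing time (a new reading comes with each control period).
- r.grab_frame(name): name is "scene" or "side" or "wrist"; returns the picture (384x512x3 uint8, red, green, blue); there is no depth.
- r.camera_info(name): a dict with "vertical_fov" (degrees; the focal length in pixels is half the picture's height over the tangent of half this angle, whatever the lens; pixels are square), "cx", "cy" (the principal point, pixels), "k1" (the pictures are not rectified: a ray, as slopes to the right and down, at radius r is drawn at 1 + k1 r^2 times it, then the intrinsics apply), "R" (3x3) and "t" (3): a world point X has camera coordinates R X + t. Camera axes: x right, y down, z forward; pixel columns grow to the right and rows downward; lengths in mm; the calibration is good to about 2 mm. A picture is of the moment at which its call begins: read the wrist's pose just before it. camera_info takes no time and is no camera call; for the wrist camera it gives the pose at the moment of the call.
- r.job_done(): hands the job in; it is judged then, once.
Trained networks look in the newest picture that a camera, given by its name, has taken for a name from the list of things; names that differ only in an ending like _2 or _b are one class to them, and where a whole thing is asked for, a point or a joint stands for the part that bears it (a point fixed in the world has none). Each returns a list of dicts, best first, with "p" (0 to 1); they miss things now and then, are a little off and sometimes report something else, mostly with a low value. They report only what shows in the picture. A call takes as long as a camera call. They do not tell look-alikes from the thing itself.
- r.search_frame(camera, thing): "at" ([x, y, z] in mm, in the coordinates of the camera as it stood for that picture, good to about 4 mm: the middle of the surface that is visible of it).
The state is a dict: "clock": time; "joint_pos": joint angles; "joint_velocities": joint speeds; "joint_torque": joint torques, N m; "position": TCP position; "eef_rot": TCP orientation; "ft_force": force on the tool from outside, world axes, zero at the start; "moment": the same for the moment, N m; "grip_width": finger opening in mm; "grip_force": force on a finger pad.
Only numpy, scipy, OpenCV 4.12 (cv2) and the standard library are available. Lean on these libraries where they do the work, as an engineer would, in place of code of your own. Each camera call takes 0.05 s, during which the arm holds its last target. There are 200 camera calls.

TASK

Take the wooden-handled hand stamp out of the open cash box at the front of the table and set it down gently, standing upright, in about the middle of the block of note paper. Then lower the cash box's lid gently until it is fully shut. Leave the eraser and the ink pad inside the box, and everything else on the table where it is.

Things in the scene. Friction and masses are not known exactly. Their poses are not given: they have to be found in the camera images.
- cash_box: Dark green steel cash box near the front of the table, fixed to it; 162 x 208 mm (x, y), 94 mm high when shut; its lid stands open. Origin: centre of its underside, on the table; x points from its front to the hinge side (about away from the robot), z up. The box's rim is at z = 63 mm. Wooden stamp, eraser and ink pad lie one in each compartment of its tray, in any order.
- box_tray (a point): Centre of the floor of the cash box's shallow tray, 31 mm above the table. Three compartments side by side along the box's y, centred at y = -63, 0 and +63 mm, each 60 mm wide and from x = -68 to +65 mm in the box frame, parted by walls 18 mm high (z = 49 mm). A few flat coins on the floor are part of the tray.
- cash_box_lid (a joint): Lid angle (rad): 0 fully shut, 1.57 vertical, 1.75 at most; starts at 1.6 to 1.72, leaning slightly back. Stiff hinge (0.35 N m friction): the lid stays at any angle. 2 mm sheet, 206 mm wide, 155 mm from hinge to free edge, which has an 18 mm rim turned inward (to the front when open); upright, it reaches 220 mm above the table. Shut, its flat outer top lies at z = 81 mm.
- box_hinge (a point): Middle of the lid's hinge line at the back of the cash box, 76 mm behind the box's centre and 64 mm above the table; the line runs along the box's y. The lid's outer face lies 17 mm off this line. A wire handle stands 13 mm proud of the outer face, 75 to 80 mm from the hinge, 106 mm long, centred.
- wood_stamp: Wooden hand stamp standing upright in one compartment of the tray: foot 22 x 50 mm (x, y) and 17 mm high, with a round upright wooden grip up to 24 mm in diameter from z = 17 to 72 mm. Origin: centre of the underside of the foot; z up along the grip. About 50 g. It stands too tall for the lid to shut. The grip's upper part rises above the box's rim.
- note_block: Block of white note paper in a black tray, loose on the table beside the cash box (either side), 94 x 112 mm (x, y), flat paper top of 88 x 98 mm, 34 mm above the table. Origin: centre of the underside, z up. About 200 g.
- eraser: White eraser in a card sleeve, 23 x 55 x 12 mm, lying in a compartment of the tray. Origin: centre of its underside.
- ink_pad: Flat closed ink pad case, black and dark steel, 86 x 50 x 17 mm, lying in a compartment of the tray. Origin: centre of its underside.
- tape_roll: Roll of brown packing tape lying flat behind the work, 100 mm across, 48 mm high. Origin: centre of its underside.
- stapler: Black stapler, 132 x 34 x 51 mm, on the table behind the work. Origin: centre of its underside.
There are look-alikes about, which are no part of the job. Leave any yellow look-alike of the wood_stamp alone.

How it is judged (in metres and radians):
On the way, in this order (a step that is already met when the one before it is completed fails the run):
1. the hand stamp is lifted clear of the cash box (z of wood_stamp in the frame of cash_box above 0.07 m), for 0.1 s.
2. the hand stamp stands upright on the note block, let go, while the lid is still open (horizontal distance between wood_stamp and note_block below 0.03 m and z of wood_stamp in the frame of note_block between 0.029 and 0.039 m and angle between wood_stamp's own z axis and vertical below 0.1 rad and contact force between the fingers and wood_stamp below 0.1 N and value of joint cash_box_lid above 0.8 rad), for 0.3 s.
3. the lid is fully shut (value of joint cash_box_lid below 0.03 rad), for 0.2 s.
At the end, for the whole second after the job is handed in: The hand stamp stands at rest on the paper of the note block, upright within 0.1 rad, its centre within 30 mm of the block's centre; the lid is shut to within 0.03 rad; the eraser and the ink pad are still inside the cash box; the note block lies within 25 mm of where it was (horizontal distance between wood_stamp and note_block below 0.03 m and z of wood_stamp in the frame of note_block between 0.029 and 0.039 m and angle between wood_stamp's own z axis and vertical below 0.1 rad and linear speed of wood_stamp below 0.02 m/s and value of joint cash_box_lid below 0.03 rad and z of each of eraser, ink_pad in the frame of cash_box below 0.06 m and x of eraser in the frame of cash_box between -0.07 and 0.07 m and y of eraser in the frame of cash_box between -0.095 and 0.095 m and x of ink_pad in the frame of cash_box between -0.07 and 0.07 m and y of ink_pad in the frame of cash_box between -0.095 and 0.095 m and distance of note_block from where it was at the start of the episode below 0.025 m); the robot touches nothing.
It fails at once if the hand stamp is dropped or thrown (moves faster than 0.5 m/s out of the fingers) (contact force between the fingers and wood_stamp below 0.1 N and linear speed of wood_stamp above 0.5 m/s).
It fails at once if the lid is slammed (faster than 2.5 rad/s in the last 0.3 rad) (value of joint cash_box_lid below 0.3 rad and velocity of joint cash_box_lid below -2.5 rad/s).
It fails at once if the tape roll or the stapler is shifted by more than 30 mm (distance of any of tape_roll, stapler from where it was at the start of the episode above 0.03 m).
It also fails if it takes over 53 s, if anything falls off the work surface, if the arm or the gripper's body presses on something with over 40 N, if the wrist force passes 120 N, or if a joint passes its speed limit or range.

## Working session

There is one attempt and no reset: what is moved stays moved. The work goes in short steps, Python scripts to look and compute and a tool call to move; the robot and the scene stay as the last step left them, time stands still between calls to the robot, and variables do not carry over. Pictures are saved under pics/ and viewed, at most 10 in all, crops included, and the job is handed in when it is done.

Besides the shell and the picture viewer there is one more tool, called after "Emit:" in YAML: its name, and indented under it one key for each argument. servo_tool: Moves the arm, as the interface text tells. Its arguments: {"type":"object","properties":{"steps":{"type":"array","items":{"type":"array","items":{"type":"number"}}},"claw":{"type":"number"},"newtons":{"type":"number"}},"required":["steps"]}

```bash
mkdir -p pics; cat > h.py <<'E'
import numpy as np, cv2
from plant import r
def K(c):
    f=192/np.tan(np.radians(c['vertical_fov'])/2); return f
def w2p(c,X):
    p=np.array(c['R'])@np.array(X,float)+np.array(c['t']); s=p[:2]/p[2]; s=s*(1+c['k1']*(s@s)); return s*K(c)+[c['cx'],c['cy']]
def p2w(c,uv,z):
    f=K(c); d=(np.array(uv,float)-[c['cx'],c['cy']])/f; s=d.copy()
    for _ in range(20): s=d/(1+c['k1']*(s@s))
    R=np.array(c['R']);o=-R.T@np.array(c['t']);v=R.T@np.array([*s,1]); return o+v*(z-o[2])/v[2]
def c2w(c,p): return np.array(c['R']).T@(np.array(p)-np.array(c['t']))
def grab(n,f):
    c=r.camera_info(n); im=r.grab_frame(n); cv2.imwrite('pics/'+f,im[:,:,::-1]); return c,im
def find(n,c,things):
    for t in things:
        for d in r.search_frame(n,t)[:4]:
            X=c2w(c,d['at']); print(n,t,round(d['p'],2),X.round(0),w2p(c,X).round(0))
E
python3 - <<'E'
from h import *
T=['wood_stamp','note_block','cash_box','cash_box_lid','eraser','ink_pad','tape_roll','stapler']
ims=[]
for n in ['scene','side']:
    c,im=grab(n,n+'0.png'); ims.append(im); find(n,c,T)
    print(n,-np.array(c['R']).T@np.array(c['t']))
cv2.imwrite('pics/both.png',np.hstack(ims)[:,:,::-1])
s=r.get_state(); print(s['position'],s['eef_rot'],s['clock'],s['grip_width'])
E
```

```text
scene wood_stamp 0.91 [376. 132.  17.] [231. 254.]
scene wood_stamp 0.73 [604.  41.  22.] [308. 198.]
scene wood_stamp 0.72 [440. 236.  46.] [206. 209.]
scene note_block 0.92 [485.  39.  33.] [289. 231.]
scene note_block 0.67 [556. 316. 144.] [200. 139.]
scene cash_box 0.63 [540. 311.  64.] [202. 166.]
scene cash_box_lid 0.76 [560. 315. 144.] [201. 138.]
scene eraser 0.66 [441. 371.  44.] [161. 189.]
scene eraser 0.31 [440. 234.  48.] [207. 209.]
scene ink_pad 0.58 [448. 305.  49.] [184. 196.]
scene tape_roll 0.88 [669. 200.  37.] [264. 156.]
scene stapler 0.78 [705.   0.  31.] [338. 174.]
scene [ -16.75925375 -149.33455346  844.09367479]
side wood_stamp 0.65 [385. 122.  22.] [211. 225.]
side wood_stamp 0.63 [612.  36.  26.] [313. 234.]
side wood_stamp 0.6 [446. 236.  83.] [234. 181.]
side note_block 0.64 [495.   9.  35.] [262. 241.]
side cash_box 0.81 [511. 274.  54.] [258. 185.]
side cash_box_lid 0.68 [556. 322. 145.] [272. 146.]
side eraser 0.66 [513. 271.  53.] [259. 185.]
side ink_pad 0.65 [470. 305.  48.] [242. 183.]
side tape_roll 0.83 [671. 179.  31.] [325. 204.]
side tape_roll 0.64 [558. 323. 145.] [273. 146.]
side stapler 0.87 [700. -18.  33.] [359. 241.]
side stapler 0.38 [493.   7.  36.] [261. 241.]
side [ 430.12479854 -803.96203229  499.43295092]
[261.49245658 622.27492623 404.68043815] [-1.79998751e+02  2.08916009e-03 -2.27935420e+01] 0.9 87.26841548419694
```

View pics/scene0.png

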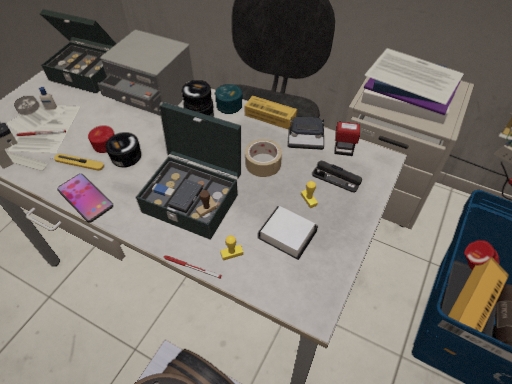

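View pics/side0.png

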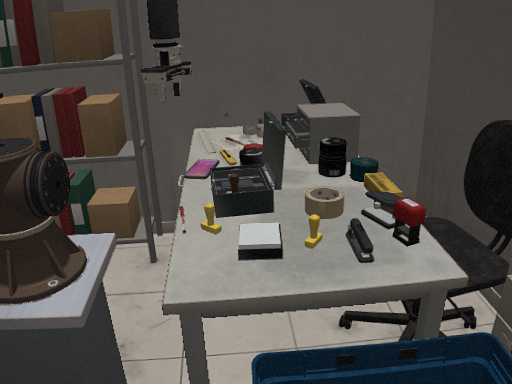

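The scene picture shows the open cash box at about (188,190), with a brown-gripped stamp in its right compartment at (206,203). Two yellow look-alikes stand outside at (231,247) and (310,195). The note block is at (288,231) and the tape roll at (263,157). The candidates for wood_stamp are (206,203), (231,247) and (310,195). Only the first is wooden and inside the box. I'll confirm it in a crop.

```bash
python3 - <<'E'
import cv2
im=cv2.imread('pics/scene0.png')[100:265,130:330]
cv2.imwrite('pics/crop0.png',cv2.resize(im,None,fx=3.6,fy=3.6,interpolation=cv2.INTER_CUBIC))
im=cv2.imread('pics/side0.png')[105:265,190:390]
cv2.imwrite('pics/crop1.png',cv2.resize(im,None,fx=3.6,fy=3.6,interpolation=cv2.INTER_CUBIC))
E
```

```text
(no output)
```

View pics/crop0.png

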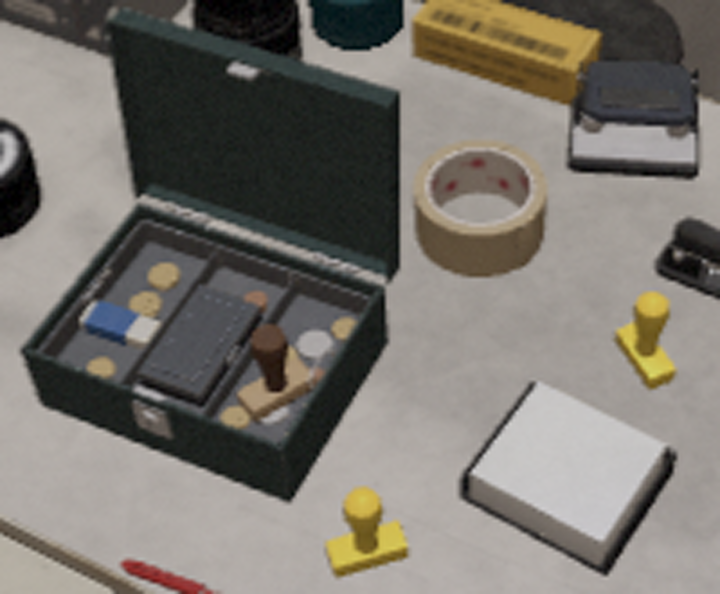

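View pics/crop1.png

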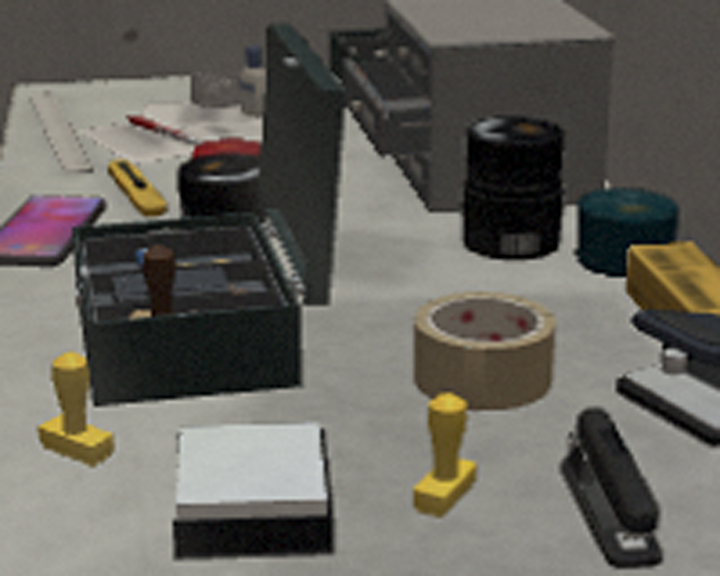

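The brown wooden stamp is in the box's right compartment, with its grip top at crop (268,335), so it's the one to take. Both yellow ones stand on the table outside the box. Next I measure positions from the pixels.

```bash
python3 - <<'E'
from h import *
for n,o,L in [('scene',(130,100),dict(note=[(535,383,34),(672,455,34),(605,562,34),(470,482,34)],rim=[(24,350,63),(291,463,63),(385,288,63)],grip=[(268,333,101)],foot=[(238,400,48),(258,420,48),(315,385,48),(295,352,48)],lid=[(112,15,220),(398,95,220)])),
 ('side',(190,105),dict(note=[(180,428,34),(322,424,34),(328,513,34),(177,520,34)],rim=[(76,228,63),(88,318,63),(300,302,63)],grip=[(160,251,101)],lid=[(268,27,220),(340,90,220)]))]:
    c=r.camera_info(n)
    for k,v in L.items():
        P=np.array([p2w(c,(o[0]+u/3.6,o[1]+w/3.6),z) for u,w,z in v]); print(n,k,P[:,:2].round(0).tolist(),P.mean(0).round(0))
# triangulate grip top
def tri(a,b):
    ca,cb=r.camera_info('scene'),r.camera_info('side')
    A=[];
    from scipy.optimize import least_squares
    s=least_squares(lambda X:np.r_[w2p(ca,X)-a,w2p(cb,X)-b],[450,250,90]); return s.x.round(0),s.fun.round(1)
f=lambda u,v:(130+u/3.6,100+v/3.6); g=lambda u,v:(190+u/3.6,105+v/3.6)
print('grip',tri(f(268,333),g(160,251)))
print('lid R',tri(f(398,92),g(340,88)))
E
```

```text
scene note [[537.0, 90.0], [526.0, -15.0], [433.0, -9.0], [446.0, 92.0]] [486.  40.  34.]
scene rim [[383.0, 397.0], [389.0, 190.0], [543.0, 209.0]] [438. 265.  63.]
scene grip [[448.0, 240.0]] [448. 240. 101.]
scene foot [[423.0, 254.0], [416.0, 234.0], [458.0, 216.0], [475.0, 242.0]] [443. 236.  48.]
scene lid [[551.0, 412.0], [570.0, 208.0]] [560. 310. 220.]
side note [[453.0, 94.0], [543.0, 87.0], [532.0, -23.0], [446.0, -19.0]] [493.  35.  34.]
side rim [[386.0, 396.0], [396.0, 213.0], [545.0, 218.0]] [442. 276.  63.]
side grip [[449.0, 235.0]] [449. 235. 101.]
side lid [[543.0, 392.0], [572.0, 202.0]] [557. 297. 220.]
grip (array([449., 241.,  99.]), array([-0.,  0.,  0., -0.]))
lid R (array([573., 210., 219.]), array([-0.,  0.,  0., -0.]))
```

Emit:
servo_tool:
  steps:
    - [15,14,0,-0.2]
    - [46,43,0,-0.6]
    - [85,80,0,-1.1]
    - [128,120,0,-1.6]
    - [171,161,0,-2.1]
    - [214,201,0,-2.5]
    - [253,238,0,-2.9]
    - [282,265,0,-3.2]
    - [298,280,0,-3.4]
    - [305,286,0,-3.4]
    - [305,286,0,-3.4]
  claw: 1

```text
clock: 2.28
position: [432.0, 240.3, 404.8]
eef_rot: [-180.0, -0.0, 4.3]
ft_force: [-0.5, 0.9, -0.2]
grip_width: 87.5
grip_force: 0.0
```

```bash
python3 - <<'E'
from h import *
c,im=grab('wrist','wrist1.png'); find('wrist',c,['wood_stamp','note_block','cash_box','eraser','ink_pad'])
print(-np.array(c['R']).T@np.array(c['t']))
s=r.get_state(); print(s['position'],s['eef_rot'],s['clock'])
E
```

```text
wrist wood_stamp 0.92 [386. 143.  16.] [324. 206.]
wrist wood_stamp 0.86 [612.  52.  19.] [421.  37.]
wrist wood_stamp 0.81 [453. 242.  90.] [256. 163.]
wrist note_block 0.63 [495.  50.  38.] [413. 135.]
wrist cash_box 0.88 [545. 316.  63.] [194.  69.]
wrist eraser 0.56 [443. 367.  45.] [153. 157.]
wrist ink_pad 0.95 [461. 309.  49.] [200. 146.]
[505.92177599 246.38563198 385.31348485]
[431.68512023 241.11383396 404.57786574] [1.79995984e+02 4.17673440e-03 4.45873767e+00] 2.575
```

View pics/wrist1.png

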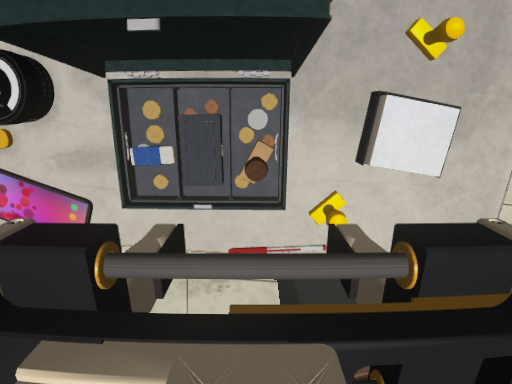

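The wrist view shows the stamp's grip top at (257,170), with its foot running up and to the right to (265,150). The note paper's corners are about (386,94), (460,107), (441,178) and (368,164).

```bash
python3 - <<'E'
from h import *
c=r.camera_info('wrist')
print('grip',p2w(c,(257,170),102))
N=[p2w(c,p,34) for p in [(386,94),(460,107),(441,178),(368,164)]];print(np.round(N),np.mean(N,0))
print('rim',[p2w(c,p,63).round(0) for p in [(289,80),(286,209),(122,209)]])
im=cv2.imread('pics/wrist1.png',0); m=np.zeros_like(im); m[85:190,350:480]=(im[85:190,350:480]>215)*255
n,l,st,ce=cv2.connectedComponentsWithStats(m); i=1+st[1:,4].argmax(); q=cv2.minAreaRect(np.argwhere(l==i)[:,::-1].astype(np.float32)); print(ce[i],st[i],q,p2w(c,ce[i],34))
E
```

```text
grip [447.72848012 241.48955047 102.        ]
[[539.  93.  34.]
 [534.  -5.  34.]
 [443.  -2.  34.]
 [453. 100.  34.]] [492.22471211  46.19210119  34.        ]
rim [array([541., 214.,  63.]), array([395., 202.,  63.]), array([379., 402.,  63.])]
[411.83129689 136.37813505] [ 370   96   89   80 4665] ((414.0235290527344, 136.89410400390625), (74.1902084350586, 73.10556030273438), 12.52880859375) [492.30658135  49.83585546  34.        ]
```

Emit:
servo_tool:
  steps:
    - [3,0,15,0]
    - [8,0,45,0]
    - [13,0,80,0]
    - [16,0,103,0]
    - [16,0,113,0]
    - [16,0,113,0]

```text
clock: 3.32
position: [447.7, 241.6, 290.9]
eef_rot: [179.9, 0.1, 4.4]
ft_force: [-0.4, 0.5, -0.4]
grip_width: 87.7
grip_force: 0.0
```

```bash
python3 - <<'E'
from h import *
c,im=grab('side','side2.png')
s=r.get_state(); print(s['position'],s['joint_pos'],s['clock'])
cv2.imwrite('pics/side2c.png',cv2.resize(im[20:220,150:350,::-1],None,fx=3,fy=3,interpolation=cv2.INTER_CUBIC))
cw=r.camera_info('wrist'); o=-np.array(cw['R']).T@np.array(cw['t']); print(o,(w2p(c,o)-[150,20])*3,(w2p(c,o-[0,0,45])-[150,20])*3)
E
```

```text
[447.94427478 241.84665515 291.79961081] [ 5.05030782e+01  1.11075344e+01 -2.88003662e+01  1.37331161e-02
 -5.00958191e+01  4.39095825e+01] 3.375
[521.81817553 247.98144134 272.30716651] [333.42564157 255.19878283] [334.7889086  309.43579517]
```

View pics/side2c.png

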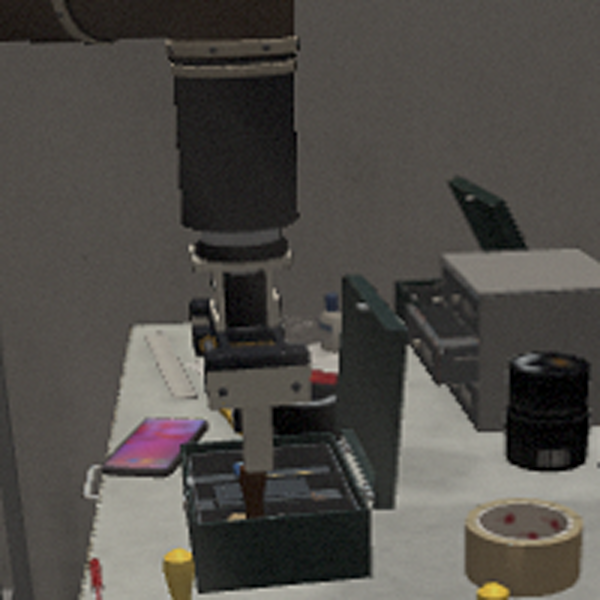

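The side crop shows the gripper right over the brown grip at (252,490). There is no housing at the wrist camera's position (333,255), so the lid is clear and I can go down and grip.

Emit:
servo_tool:
  steps:
    - [0,0,10,0]
    - [0,0,26,0]
    - [0,0,39,0]
    - [0,0,44,0]
    - [0,0,44,0]

```text
clock: 4.0
position: [447.9, 241.7, 247.5]
eef_rot: [180.0, 0.0, 4.4]
ft_force: [-0.2, -0.1, -0.5]
grip_width: 88.0
grip_force: 0.0
```

Emit:
servo_tool:
  steps:
    - [0,0,0,0]
    - [0,0,0,0]
    - [0,0,0,0]
    - [0,0,0,0]
    - [0,0,0,0]
    - [0,0,0,0]
    - [0,0,0,0]
    - [0,0,0,0]
  claw: -1
  newtons: 12

```text
clock: 5.0
position: [447.8, 241.6, 247.6]
eef_rot: [180.0, 0.0, 4.4]
ft_force: [-0.1, -0.8, -0.1]
grip_width: 23.7
grip_force: 12.0
```

Emit:
servo_tool:
  steps:
    - [0,0,-8,0]
    - [0,0,-28,0]
    - [0,0,-55,0]
    - [0,0,-82,0]
    - [0,0,-97,0]
    - [0,0,-100,0]
    - [0,0,-100,0]

```text
clock: 5.88
position: [447.6, 241.5, 347.1]
eef_rot: [180.0, 0.0, 4.4]
ft_force: [0.1, 0.1, -0.3]
grip_width: 23.9
grip_force: 12.0
```

Emit:
servo_tool:
  steps:
    - [1,10,0,0]
    - [4,32,0,0]
    - [9,65,0,0]
    - [14,100,0,0]
    - [19,137,0,0]
    - [24,170,0,0]
    - [26,192,0,0]
    - [28,202,0,0]
    - [28,202,0,0]
    - [28,202,0,0]

```text
clock: 7.12
position: [491.2, 42.8, 347.5]
eef_rot: [180.0, 0.0, 4.4]
ft_force: [0.5, -0.7, -0.9]
grip_width: 23.1
grip_force: 12.0
```

```bash
python3 - <<'E'
from h import *
for n in ['scene','wrist','side']:
    c,im=grab(n,n+'3.png'); find(n,c,['wood_stamp','note_block','cash_box_lid'])
cv2.imwrite('pics/w3.png',cv2.imread('pics/wrist3.png'))
E
```

```text
scene wood_stamp 0.7 [379. 133.  18.] [231. 253.]
scene wood_stamp 0.7 [604.  37.  17.] [309. 200.]
scene note_block 0.78 [482.  37.  35.] [289. 231.]
scene cash_box_lid 0.76 [560. 315. 145.] [201. 138.]
wrist wood_stamp 0.73 [500.  44. 149.] [256. 211.]
wrist note_block 0.87 [502.  52.  37.] [249. 173.]
wrist cash_box_lid 0.75 [558. 212. 121.] [ 36. 107.]
side wood_stamp 0.83 [382. 127.  21.] [210. 224.]
side wood_stamp 0.82 [490.  36. 147.] [257. 187.]
side wood_stamp 0.77 [611.  35.  21.] [313. 236.]
side note_block 0.77 [496.   7.  33.] [262. 242.]
side cash_box_lid 0.96 [558. 258. 112.] [276. 165.]
```

View pics/w3.png

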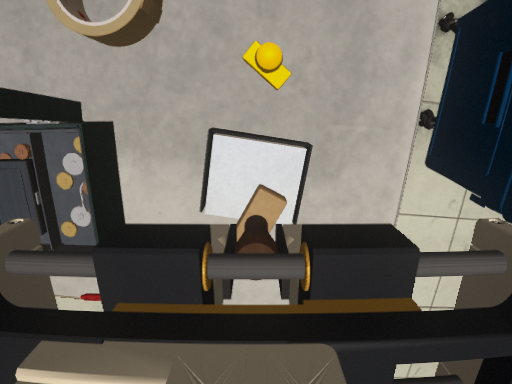

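The wrist view shows the stamp held with its grip at (256,235) and its foot at (265,205). The note paper's far corners are (214,134) and (307,149), and its left edge runs down to (203,212).

```bash
python3 - <<'E'
from h import *
c=r.camera_info('wrist')
a,b,l=[p2w(c,p,34)[:2] for p in [(214,134),(307,149),(203,212)]]
print(a,b,l,np.linalg.norm(a-b)); d=(a-b)/np.linalg.norm(a-b); print('yaw',np.degrees(np.arctan2(-d[0],d[1])),np.degrees(np.arctan2((a-l)[1],(a-l)[0])))
print('centre',(a+b)/2+44*np.array([-d[1],d[0]]))
E
```

```text
[539.39019843  89.71303454] [531.39977615  -7.61367098] [453.21836992  98.81289471] 97.65415739211005
yaw -4.693398489893819 -6.0281690894026845
centre [491.54252717  44.64992359]
```

Emit:
servo_tool:
  steps:
    - [0,-2,10,0]
    - [0,-2,30,0]
    - [0,-2,55,0]
    - [0,-2,76,0]
    - [0,-2,88,0]
    - [0,-2,92,0]
    - [0,-2,94,0]
    - [0,-2,94,0]

```text
clock: 8.72
position: [491.3, 44.5, 254.1]
eef_rot: [-180.0, -0.0, 4.4]
ft_force: [0.8, -0.1, 0.0]
grip_width: 23.3
grip_force: 12.0
```

Emit:
servo_tool:
  steps:
    - [0,0,0.7,0]
    - [0,0,1.5,0]
    - [0,0,2.2,0]
    - [0,0,2.8,0]
    - [0,0,2.8,0]

```text
clock: 9.35
position: [491.1, 44.4, 250.9]
eef_rot: [180.0, -0.0, 4.4]
ft_force: [0.5, -0.3, -0.4]
grip_width: 23.5
grip_force: 12.0
```

Emit:
servo_tool:
  steps:
    - [0,0,0.4,0]
    - [0,0,0.8,0]
    - [0,0,1.2,0]
    - [0,0,1.2,0]

```text
clock: 9.85
position: [491.3, 44.5, 250.7]
eef_rot: [180.0, -0.1, 4.4]
ft_force: [-4.5, 1.6, 12.3]
grip_width: 23.6
grip_force: 12.0
```

Contact is made. I'll ease the load off slightly and release.

Emit:
servo_tool:
  steps:
    - [0,0,-0.4,0]
    - [0,0,-0.8,0]
    - [0,0,-0.8,0]

```text
clock: 10.22
position: [491.2, 44.4, 250.7]
eef_rot: [180.0, -0.0, 4.4]
ft_force: [-1.4, -0.1, 5.3]
grip_width: 23.4
grip_force: 12.0
```

Emit:
servo_tool:
  steps:
    - [0,0,0,0]
    - [0,0,0,0]
    - [0,0,0,0]
    - [0,0,0,0]
    - [0,0,0,0]
    - [0,0,0,0]
    - [0,0,0,0]
    - [0,0,0,0]
    - [0,0,0,0]
  claw: 1

```text
clock: 11.35
position: [491.1, 44.4, 250.5]
eef_rot: [-180.0, -0.0, 4.4]
ft_force: [0.3, 0.5, -1.0]
grip_width: 87.5
grip_force: 0.0
```

Emit:
servo_tool:
  steps:
    - [0,0,-8,0]
    - [0,0,-28,0]
    - [0,0,-58,0]
    - [0,0,-90,0]
    - [0,0,-115,0]
    - [0,0,-127,0]
    - [0,0,-130,0]
    - [0,0,-130,0]

```text
clock: 12.35
position: [490.9, 44.4, 379.8]
eef_rot: [180.0, 0.1, 4.4]
ft_force: [-0.5, 0.0, 0.9]
grip_width: 87.3
grip_force: 0.0
```

```bash
python3 - <<'E'
from h import *
ims=[]
for n in ['scene','wrist','side']:
    c,im=grab(n,n+'4.png'); ims.append(im)
    for t in ['wood_stamp','note_block','cash_box_lid']: find(n,c,[t])
a=cv2.resize(ims[1],(400,300)); b=cv2.resize(ims[2][120:270,180:380],(400,300))
cv2.imwrite('pics/c4.png',np.hstack([a,b])[:,:,::-1]); print(r.get_state()['position'],r.get_state()['clock'],r.get_state()['joint_pos'])
E
```

```text
scene wood_stamp 0.76 [379. 131.  17.] [232. 253.]
scene wood_stamp 0.7 [603.  44.  17.] [306. 199.]
scene wood_stamp 0.63 [481.  41.  51.] [287. 227.]
scene note_block 0.8 [474.  31.  33.] [290. 236.]
scene note_block 0.71 [440. 369.  44.] [162. 190.]
scene note_block 0.44 [451. 307.  49.] [184. 195.]
scene cash_box_lid 0.87 [560. 316. 144.] [201. 138.]
wrist wood_stamp 0.92 [611.  48.  18.] [261.  70.]
wrist wood_stamp 0.77 [391. 128.  17.] [188. 241.]
wrist wood_stamp 0.7 [504. 239.  31.] [ 94. 153.]
wrist wood_stamp 0.6 [496.  45.  73.] [256. 179.]
wrist note_block 0.63 [502.  50.  37.] [252. 167.]
wrist cash_box_lid 0.75 [557. 212. 141.] [ 47. 109.]
wrist cash_box_lid 0.55 [690. -30.   9.] [336.   3.]
wrist cash_box_lid 0.35 [496.  47.  71.] [254. 178.]
side wood_stamp 0.89 [386. 126.  23.] [211. 224.]
side wood_stamp 0.79 [490.  39.  52.] [258. 227.]
side wood_stamp 0.78 [612.  34.  22.] [314. 237.]
side note_block 0.88 [496.   1.  34.] [263. 243.]
side note_block 0.27 [491. 207.  47.] [253. 198.]
side cash_box_lid 0.63 [559. 212. 113.] [279. 171.]
side cash_box_lid 0.58 [496.  -0.  34.] [263. 243.]
[491.13645556  44.4217025  380.40776859] 12.95 [ 2.80555710e+01  4.32476228e+00 -2.37711353e+01 -2.17805810e-03
 -6.19086907e+01  6.63517317e+01]
```

View pics/c4.png

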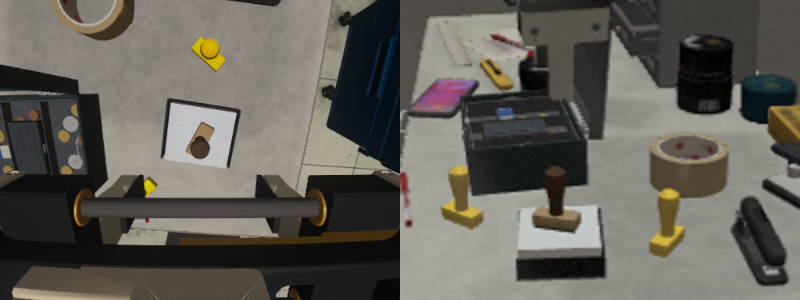

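The stamp stands upright mid-block (left half (200,148), right half (556,200)) and the lid is still open. Now I'll close the fingers and go over to the back of the lid.

Emit:
servo_tool:
  steps:
    - [0,0,-15,0]
    - [2,-5,-40,0]
    - [10,-20,-62,0]
    - [28,-50,-70,0]
    - [53,-92,-70,0]
    - [80,-140,-70,0]
    - [106,-187,-70,0]
    - [128,-225,-70,0]
    - [142,-250,-70,0]
    - [148,-261,-70,0]
    - [148,-261,-70,0]
  claw: -1

```text
clock: 14.32
position: [618.7, 316.3, 450.6]
eef_rot: [180.0, 0.0, 4.4]
ft_force: [-0.5, -0.5, -0.4]
grip_width: 0.4
grip_force: 0.0
```

```bash
python3 - <<'E'
from h import *
s=r.get_state(); print(s['position'],s['eef_rot'],s['clock'])
# tool-axis waypoints for the tip corner, box frame -> TCP
yaw=np.radians(4.4); ex=np.array([np.cos(yaw),np.sin(yaw)]); B=np.array([469,305.])
p=np.array(s['position']); d=p[:2]-B; X0=d@ex; Y0=d@[-ex[1],ex[0]]; Z0=p[2]
print('box x,y',X0,Y0)
for th in np.r_[1.66:0:-0.12, 0]:
    R=130; C=np.array([76,64])+R*np.array([-np.cos(th),np.sin(th)])+17*np.array([np.sin(th),np.cos(th)])
    print(round(th,2),'dx',round(C[0]+10-X0),'dz',round(Z0-178-C[1]))
E
```

```text
[618.6676992  316.27153027 450.56844395] [1.79987071e+02 1.12371228e-02 4.43131107e+00] 14.325
box x,y 150.09133225586396 -0.2440501450858291
1.66 dx -36 dz 81
1.54 dx -51 dz 78
1.42 dx -67 dz 77
1.3 dx -82 dz 79
1.18 dx -98 dz 82
1.06 dx -113 dz 87
0.94 dx -127 dz 94
0.82 dx -140 dz 102
0.7 dx -153 dz 112
0.58 dx -164 dz 123
0.46 dx -173 dz 136
0.34 dx -181 dz 149
0.22 dx -187 dz 164
0.1 dx -192 dz 179
0.0 dx -194 dz 192
```

Emit:
servo_tool:
  steps:
    - [0,0,12,0]
    - [0,0,38,0]
    - [0,0,64,0]
    - [0,0,78,0]
    - [0,0,80,0]
    - [0,0,80,0]

```text
clock: 15.08
position: [618.8, 315.9, 371.4]
eef_rot: [-180.0, -0.1, 4.4]
ft_force: [0.6, -0.0, -0.2]
grip_width: 0.4
grip_force: 0.0
```

Emit:
servo_tool:
  steps:
    - [-8,0,0,0]
    - [-20,0,0,0]
    - [-32,0,0,0]
    - [-42,0,-1,0]
    - [-51,0,-2,0]
    - [-60,0,-3,0]
    - [-67,0,-3,0]
    - [-75,0,-2,0]
    - [-82,0,-1,0]
    - [-82,0,-1,0]

```text
clock: 16.32
position: [536.1, 309.5, 371.1]
eef_rot: [180.0, 0.1, 4.4]
ft_force: [0.3, 0.5, 0.2]
grip_width: 0.2
grip_force: 0.2
```

```bash
python3 - <<'E'
from h import *
c,im=grab('side','side5.png'); 
cv2.imwrite('pics/c5.png',cv2.resize(im[60:220,190:350,::-1],None,fx=3,fy=3,interpolation=cv2.INTER_CUBIC))
E
```

```text
(no output)
```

View pics/c5.png

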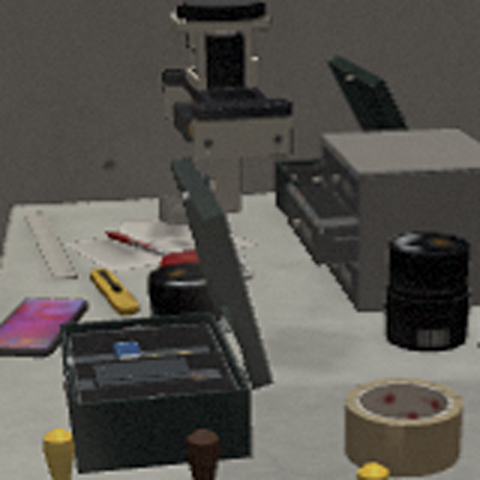

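The lid has swung forward to about 1.3 rad, with the finger tips behind its upper edge at (215,225). I'll keep following the arc.

Emit:
servo_tool:
  steps:
    - [-8,0,1,0]
    - [-16,0,3,0]
    - [-31,0,8,0]
    - [-45,0,15,0]
    - [-58,0,23,0]
    - [-71,0,33,0]
    - [-82,0,44,0]
    - [-91,0,57,0]
    - [-96,0,64,0]
    - [-99,0,70,0]
    - [-99,0,70,0]

```text
clock: 17.75
position: [438.0, 301.9, 300.8]
eef_rot: [179.9, 0.1, 4.4]
ft_force: [0.4, -0.3, -0.4]
grip_width: 0.4
grip_force: 0.0
```

Emit:
servo_tool:
  steps:
    - [-3,0,7,0]
    - [-6,0,14,0]
    - [-9,0,21,0]
    - [-11,0,28,0]
    - [-12,0,34,0]
    - [-13,0,38,0]
    - [-13,0,39.5,0]
    - [-13,0,39.5,0]

```text
clock: 18.75
position: [425.1, 301.0, 261.8]
eef_rot: [180.0, 0.0, 4.4]
ft_force: [0.1, 0.3, 0.0]
grip_width: 0.5
grip_force: 0.0
```

Emit:
servo_tool:
  steps:
    - [0,0,0.7,0]
    - [0,0,1.4,0]
    - [0,0,2,0]
    - [0,0,2,0]

```text
clock: 19.25
position: [425.2, 301.1, 259.9]
eef_rot: [-180.0, 0.0, 4.4]
ft_force: [-0.4, 0.3, -0.0]
grip_width: 0.5
grip_force: 0.1
```

Emit:
servo_tool:
  steps:
    - [0,0,0.5,0]
    - [0,0,1,0]
    - [0,0,1.5,0]
    - [0,0,1.5,0]

```text
clock: 19.75
position: [425.2, 301.1, 259.1]
eef_rot: [-180.0, -0.0, 4.4]
ft_force: [-3.4, -0.9, 8.7]
grip_width: 0.5
grip_force: 4.3
```

The tip is at z = 81, which is the shut lid's height, and firm contact shows. One small press more, then I retreat upward and check.

Emit:
servo_tool:
  steps:
    - [0,0,0.5,0]
    - [0,0,0.9,0]
    - [0,0,0.9,0]
    - [0,0,0.9,0]

```text
clock: 20.25
position: [425.1, 301.1, 259.1]
eef_rot: [-180.0, -0.0, 4.4]
ft_force: [-5.8, -2.4, 17.3]
grip_width: 0.5
grip_force: 8.5
```

Emit:
servo_tool:
  steps:
    - [0,0,-5,0]
    - [0,0,-20,0]
    - [0,0,-50,0]
    - [0,0,-85,0]
    - [0,0,-115,0]
    - [0,0,-135,0]
    - [0,0,-140,0]
    - [0,0,-140,0]

```text
clock: 21.25
position: [425.1, 301.0, 397.5]
eef_rot: [-180.0, 0.0, 4.4]
ft_force: [-0.6, 0.5, -0.1]
grip_width: 0.8
grip_force: 0.0
```

```bash
python3 - <<'E'
from h import *
c,im=grab('side','side6.png'); find('side',c,['wood_stamp','note_block'])
cv2.imwrite('pics/c6.png',cv2.resize(im[110:270,190:350,::-1],None,fx=3.5,fy=3.5,interpolation=cv2.INTER_CUBIC))
E
```

```text
side wood_stamp 0.88 [488.  39.  57.] [257. 225.]
side wood_stamp 0.6 [614.  36.  23.] [314. 236.]
side wood_stamp 0.59 [386. 124.  22.] [211. 224.]
side note_block 0.78 [494.  -1.  32.] [262. 244.]
```

View pics/c6.png

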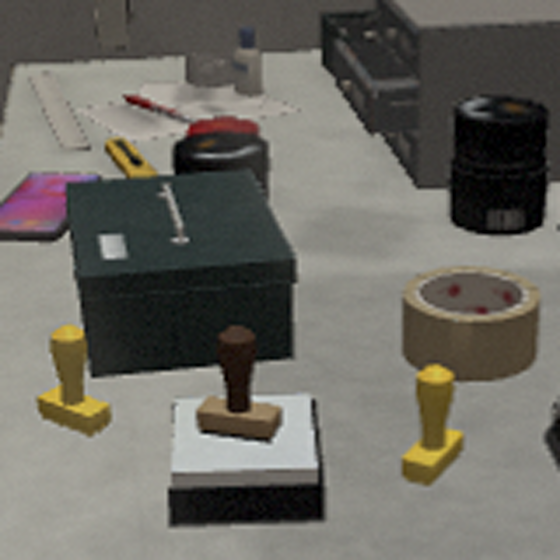

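The lid lies flat and shut at (180,225), and the stamp stands upright on the block at (237,385). The robot is clear of everything.

```bash
python3 -c "
from plant import r
print(r.job_done())"
```

```text
the job is handed in; nothing more can be done
None
```

The wooden stamp stands upright at about the middle of the note block and the cash box lid is shut. The job is handed in at about 21 s of the 53 s allowed, but the hand-in call returned no verdict.

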